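Steady the rocking marble slab

TASK

The marble slab on the levelling stand rocks at one corner. Press down on its corners with the fingertips until you find the one that gives, then press that corner's hinged shim down flat and leave the other three shims standing. Only press: do not lift or shift the slab, and leave the cake on it and the jug, palette knife and cake ring as they are.

Things in the scene. Friction and masses are not known exactly. Their poses are not given: they have to be found in the camera images.
- stand: Fixed dark steel tray 200 x 262 x 4 mm on the bench; origin under its centre, z up, x axis away from the robot, y to the robot's left, turned by up to 0.4 rad. It bears four rubber feet (20 mm across, tops 24 mm above the bench, at x +-72, y +-55 mm) that carry the slab, and four hinged shims, one per corner, at x +-46 mm.
- slab: Loose marble slab 180 (x) x 150 (y) x 14 mm, 1.1 kg, lying on the feet, square with the stand; origin at the centre of its underside, top 38 mm above the bench. One corner rocks: pressed with 4 to 7 N over its soft foot it goes down 4 to 5 mm and springs back when let go; firm corners give under 1.5 mm. It cannot be told by looks.
- cake: A firm pale cake disc, 84 mm across, 35 mm high, loose on the middle of the slab, origin at the centre of its underside. Leave it alone.
- jug: White plastic jug with a handle, 90 mm across, 120 mm high, standing on the bench left of the stand; origin at the centre of its underside. Leave it alone.
- palette: Palette knife lying on the bench right of the stand. Leave it alone.
- cakering: Steel cake ring, 64 mm across, 40 mm high, on the bench beyond the stand; origin at the centre of its underside. Leave it alone.
- corner_nl (a point): The spot to press at the slab's near left corner (as seen along the stand's axes from the robot): on the slab's top face straight above the foot, 18 mm in from one edge and 20 mm in from the other. z is up when the slab is level.
- corner_nr (a point): The spot to press at the slab's near right corner (as seen along the stand's axes from the robot): on the slab's top face straight above the foot, 18 mm in from one edge and 20 mm in from the other. z is up when the slab is level.
- corner_fl (a point): The spot to press at the slab's far left corner (as seen along the stand's axes from the robot): on the slab's top face straight above the foot, 18 mm in from one edge and 20 mm in from the other. z is up when the slab is level.
- corner_fr (a point): The spot to press at the slab's far right corner (as seen along the stand's axes from the robot): on the slab's top face straight above the foot, 18 mm in from one edge and 20 mm in from the other. z is up when the slab is level.
- shim_nl (a joint): Hinge angle of the near left shim, rad: 0 = flat on its stop; starts up at 0.5 to 0.65. An aluminium leaf 26 mm wide, 4 thick, hinged about the stand's x axis at x -46, y +86, 22 mm above the bench. Its outer arm (41 mm) slants up away from the slab; pressed flat (top 24 mm up) its tongue comes up under the slab. Stiff (10 N near the end); stays where left.
- pad_nl (a point): The spot to press on the near left shim: on the top face of its outer arm, 30 mm out from the hinge and 11 mm from its free end. It swings with the shim; with the shim flat it lies at x -46, y +116 mm on the stand, 24 mm above the bench.
- shim_nr (a joint): Hinge angle of the near right shim, rad: 0 = flat on its stop; starts up at 0.5 to 0.65. An aluminium leaf 26 mm wide, 4 thick, hinged about the stand's x axis at x -46, y -86, 22 mm above the bench. Its outer arm (41 mm) slants up away from the slab; pressed flat (top 24 mm up) its tongue comes up under the slab. Stiff (10 N near the end); stays where left.
- pad_nr (a point): The spot to press on the near right shim: on the top face of its outer arm, 30 mm out from the hinge and 11 mm from its free end. It swings with the shim; with the shim flat it lies at x -46, y -116 mm on the stand, 24 mm above the bench.
- shim_fl (a joint): Hinge angle of the far left shim, rad: 0 = flat on its stop; starts up at 0.5 to 0.65. An aluminium leaf 26 mm wide, 4 thick, hinged about the stand's x axis at x +46, y +86, 22 mm above the bench. Its outer arm (41 mm) slants up away from the slab; pressed flat (top 24 mm up) its tongue comes up under the slab. Stiff (10 N near the end); stays where left.
- pad_fl (a point): The spot to press on the far left shim: on the top face of its outer arm, 30 mm out from the hinge and 11 mm from its free end. It swings with the shim; with the shim flat it lies at x +46, y +116 mm on the stand, 24 mm above the bench.
- shim_fr (a joint): Hinge angle of the far right shim, rad: 0 = flat on its stop; starts up at 0.5 to 0.65. An aluminium leaf 26 mm wide, 4 thick, hinged about the stand's x axis at x +46, y -86, 22 mm above the bench. Its outer arm (41 mm) slants up away from the slab; pressed flat (top 24 mm up) its tongue comes up under the slab. Stiff (10 N near the end); stays where left.
- pad_fr (a point): The spot to press on the far right shim: on the top face of its outer arm, 30 mm out from the hinge and 11 mm from its free end. It swings with the shim; with the shim flat it lies at x +46, y -116 mm on the stand, 24 mm above the bench.
- foot3 (a joint): How far the one soft foot under the slab is squashed, m: 0 at rest, 0.005 fully down, sprung; pressing the slab over it fully down takes 4 to 7 N. It sits under any one of the four corners, a different one each time, and looks like the other three feet.
Not all that is in view belongs to the job. There is more than one size of the slab; the one meant has the size given above.

How it is judged (in metres and radians):
On the way, in this order (a step that is already met when the one before it is completed fails the run):
1. The fingertips press the rocking corner of the slab down, so that it gives by more than 2.5 mm (value of joint foot3 above 0.0025 m and contact force between the fingers and slab above 1 N), for 0.05 s.
2. That corner's shim is pressed flat (within 0.09 rad) (((horizontal distance between foot3 and corner_nl below 0.03 m and value of joint shim_nl below 0.09 rad) or (horizontal distance between foot3 and corner_nr below 0.03 m and value of joint shim_nr below 0.09 rad) or (horizontal distance between foot3 and corner_fl below 0.03 m and value of joint shim_fl below 0.09 rad) or (horizontal distance between foot3 and corner_fr below 0.03 m and value of joint shim_fr below 0.09 rad))), for 0.2 s.
At the end, for the whole second after the job is handed in: The rocking corner's shim is flat (within 0.09 rad), the other three still stand (more than 0.35 rad), the slab lies level (within 0.02 rad), at rest and within 15 mm of its place on the stand, and the cake, jug, palette knife and cake ring are within 20 mm of where they were (((horizontal distance between foot3 and corner_nl below 0.03 m and value of joint shim_nl below 0.09 rad and value of joint each of shim_nr, shim_fl, shim_fr above 0.35 rad) or (horizontal distance between foot3 and corner_nr below 0.03 m and value of joint shim_nr below 0.09 rad and value of joint each of shim_nl, shim_fl, shim_fr above 0.35 rad) or (horizontal distance between foot3 and corner_fl below 0.03 m and value of joint shim_fl below 0.09 rad and value of joint each of shim_nl, shim_nr, shim_fr above 0.35 rad) or (horizontal distance between foot3 and corner_fr below 0.03 m and value of joint shim_fr below 0.09 rad and value of joint each of shim_nl, shim_nr, shim_fl above 0.35 rad)) and angle between slab's own z axis and vertical below 0.02 rad and horizontal distance between slab and stand below 0.015 m and linear speed of slab below 0.02 m/s and distance of each of cake, jug, palette, cakering from where it was at the start of the episode below 0.02 m); the robot touches nothing.
It fails at once if the shim of a firm corner is pressed down (below 0.35 rad) ((not (horizontal distance between foot3 and corner_nl below 0.03 m) and value of joint shim_nl below 0.35 rad) or (not (horizontal distance between foot3 and corner_nr below 0.03 m) and value of joint shim_nr below 0.35 rad) or (not (horizontal distance between foot3 and corner_fl below 0.03 m) and value of joint shim_fl below 0.35 rad) or (not (horizontal distance between foot3 and corner_fr below 0.03 m) and value of joint shim_fr below 0.35 rad)).
It fails at once if the slab is lifted (12 mm) or shifted on the stand (15 mm) (height (world z) of slab above 0.036 m or horizontal distance between slab and stand above 0.015 m).
It fails at once if the cake, jug, palette knife or cake ring is moved by more than 20 mm (distance of any of cake, jug, palette, cakering from where it was at the start of the episode above 0.02 m).
It also fails if it takes over 51 s, if anything falls off the work surface, if the arm or the gripper's body presses on something with over 40 N, if the wrist force passes 120 N, or if a joint passes its speed limit or range.

ROBOT

A 6-joint arm with a two-finger parallel gripper is mounted at the origin on the work surface. World frame = base frame: x ahead of the robot, y to its left, z up, the work surface at z = 0. Lengths are in m, angles in degrees, forces in N, time in s.
With the tool pointing down it reaches from about 0.2 to 0.875 m from the base axis. Payload 3.4 kg.
Tool frame: the origin (TCP) lies midway between the tips of the shut fingers; the grasp point (between the pads) lies 19 mm behind it (r.hold_point_z is the z of the grasp point in the tool frame, in m); z points along the fingers, y is the direction in which the jaws open and shut (so a half turn about z gives the same grasp; the last joint's range is limited). The gripper opens to 94 mm and grips with 3 to 60 N. Pads are 16 mm wide; open, the fingers measure 119 mm over their backs; the gripper's body (75 mm by 177 mm) begins 78 mm behind the grasp point.
Start: joints at [-77.063, 15.808, 86.224, -0, 77.962, -6.933], TCP at [0.195, -0.541, 0.205] pointing down, gripper open.
Joint ranges: [-165.64, 165.64], [-43.16, 119.46], [12.63, 154.43], [-67.54, 247.53], [6.08, 155.33], [-154.97, 154.97]. Speed limits (degrees/s): [147.25, 147.25, 180, 180, 180, 180].

INTERFACE

Orientations are given as a 3x3 rotation matrix whose columns are the frame's x, y, z axes.
In Python, from cell import monitor, imaging, job, nets, r gives the robot as it stands.
- The arm moves only by the tool apply_moves, never from a script. Its argument "commands" is a list of rows, each an object with "xyz": the shift along the tool's x, y, z in m, a list of three; "angular": the turn, a rotation vector about the tool's x, y, z in degrees, a list of three. In form: [{"xyz": [dx, dy, dz], "angular": [ax, ay, az]}, ...]. A call has 1 to 8 rows; each row is the pose to reach, as a shift and turn from the pose commanded when the call began, along the tool's axes at that moment; what a row does not reach only later rows make up. A row lasts 1/12 s, in which the tool goes at most 41.7 mm and 7.16 degrees, less where a joint would pass 70% of its speed; a pose out of reach is approached as far as the arm can. A call with a gripper value outside its range is refused whole. "claw" is the closure, from -1 (fully open) to 1 (shut), set as the call begins (left out, the last holds). The fingers move at their own pace and stop on an object; "force" is the grip in N (left out, the last holds). Time passes only in rows, so rows that repeat a pose let the fingers close. It gives the time, the measured TCP pose, the force and the opening at its end, in the units of the state.
- monitor.read_state(): the state, without advancing time (a new reading comes with each control period).
- imaging.read_camera(name): name is "side" or "top" or "wrist"; returns (picture, depth): 384x512x3 uint8, red, green, blue; 384x512 float32, m along the optical axis (not along the pixel's ray), 0 where there is no reading.
- imaging.get_calibration(name): a dict with "mtx" (3x3 intrinsics, pixels), "distortion" ([k1, k2, p1, p2, k3] as OpenCV has them; the pictures are not rectified), "view" (4x4, takes a point from world to camera coordinates); the wrist camera has in their place "hand_eye" (4x4, takes a point from camera to tool coordinates, whose origin is the TCP and whose axes are the flange's). Camera axes: x right, y up, looking along -z (the intrinsics and any distortion apply to the point x, -y, -z); pixel columns grow to the right and rows downward; lengths in m; the calibration is good to about 2 mm. A picture is of the moment at which its call begins: read the wrist's pose just before it. get_calibration takes no time and is no camera call.
- job.close_job(): hands the job in, once; it reports no verdict.
Trained networks look in the newest picture that a camera, given by its name, has taken for a name from the list of things; names that differ only in an ending like _2 or _b are one class to them, and where a whole thing is asked for, a point or a joint stands for the part that bears it (a point fixed in the world has none). Each returns a list of dicts, best first, with "p" (0 to 1); they miss things now and then, are a little off and sometimes report something else, mostly with a low value. They report only what shows in the picture. A call takes as long as a camera call. They do not tell look-alikes from the thing itself.
- nets.find_in(camera, thing): "xyz" ([x, y, z] in m, in world coordinates, good to about 4 mm: the middle of the surface that is visible of it).
- nets.spot_point(camera, thing): "xyz" ([x, y, z] in m, in world coordinates, good to about 4 mm: a listed point, or the origin of a listed thing).
The state is a dict: "time_s": time; "joints": joint angles; "qd": joint speeds; "joint_torque": joint torques, N m; "eef_pos": TCP position; "ee_rot": TCP orientation; "wrist_force": force on the tool from outside, world axes, zero at the start; "torque": the same for the moment, N m; "finger_gap": finger opening in m.
Only numpy, scipy, OpenCV 4.12 (cv2) and the standard library are available. Lean on these libraries where they do the work, as an engineer would, in place of code of your own. Each camera call takes 0.05 s, during which the arm holds its last target.

## Working session

There is one attempt and no reset: what is moved stays moved. The work goes in short steps, Python scripts to look and compute and a tool call to move; the robot and the scene stay as the last step left them, time stands still between calls to the robot, and variables do not carry over. Pictures are saved under pics/ and viewed, and the job is handed in when it is done.

Besides the shell and the picture viewer there is one more tool, called after "Emit:" as name(argument=value, ...) on one line, values as JSON. apply_moves: Moves the arm, as the interface text tells. Its arguments: {"type":"object","properties":{"commands":{"type":"array","items":{"type":"object","properties":{"xyz":{"type":"array","items":{"type":"number"}},"angular":{"type":"array","items":{"type":"number"}}}}},"claw":{"type":"number"},"force":{"type":"number"}},"required":["commands"]}

```bash
ls; mkdir -p pics
python3 - <<'E'
from cell import monitor, imaging, job, nets, r
import cv2
s=monitor.read_state(); print(s)
for n in ["top","side"]:
    p,d=imaging.read_camera(n); cv2.imwrite(f"pics/{n}0.png",p[:,:,::-1]); c=imaging.get_calibration(n); print(n,c)
    for t in (["stand","slab","corner_nl","corner_nr","corner_fl","corner_fr","pad_nl","pad_nr","pad_fl","pad_fr"] if n=="top" else []):
        print(t,[( [round(v,4) for v in q["xyz"]],round(q["p"],2)) for q in nets.spot_point(n,t)][:3])
print(monitor.read_state()["time_s"])
E
```

```text
pics
{'time_s': 0.0, 'joints': array([-7.70615437e+01,  1.58488402e+01,  8.62922811e+01,  2.24467939e-05,
        7.79626666e+01, -6.93303565e+00]), 'qd': array([ 0.0082493 ,  0.0866302 , -0.03542598, -0.01499701,  0.09549278,
       -0.12237532]), 'joint_torque': array([ 1.03750292e-03, -4.04574966e+01, -2.37228674e+01,  7.02025881e-02,
        3.43965751e-02, -1.41815881e-04]), 'eef_pos': array([ 0.19531779, -0.54022516,  0.20461307]), 'ee_rot': array([[ 9.40457442e-01,  3.39911218e-01, -4.05215643e-04],
       [ 3.39911389e-01, -9.40455810e-01,  1.76553468e-03],
       [ 2.19037636e-04, -1.79814764e-03, -9.99998359e-01]]), 'wrist_force': array([-0.63724912,  1.05894253,  0.27649245]), 'torque': array([ 0.00032896, -0.00630906,  0.03507206]), 'finger_gap': 0.09369605342623964}
top {'mtx': array([[460.20961556,   0.        , 257.89635744],
       [  0.        , 460.20961556, 181.39913721],
       [  0.        ,   0.        ,   1.        ]]), 'distortion': array([-0.02622873,  0.        ,  0.        ,  0.        ,  0.        ]), 'view': array([[ 2.51006996e-02, -9.99684927e-01, -2.63
[... 704 characters left out ...]
23, 0.0096], 0.56)]
pad_nl [([0.5094, 0.21, 0.0389], 0.54)]
pad_nr [([0.5285, -0.0131, 0.039], 0.72)]
pad_fl [([0.6031, 0.2103, 0.0423], 0.77)]
pad_fr [([0.6183, -0.0071, 0.0379], 0.66)]
side {'mtx': array([[347.94412725,   0.        , 253.82397927],
       [  0.        , 347.94412725, 187.20199033],
       [  0.        ,   0.        ,   1.        ]]), 'distortion': array([-0.07044194,  0.        ,  0.        ,  0.        ,  0.        ]), 'view': array([[-0.98838758, -0.15174034, -0.00805422,  0.54305372],
       [ 0.07733333, -0.54793582,  0.83293811, -0.08261708],
       [-0.1308035 ,  0.82264282,  0.55330754, -0.82890644],
       [ 0.        ,  0.        ,  0.        ,  1.        ]])}
0.6
```

View pics/top0.png

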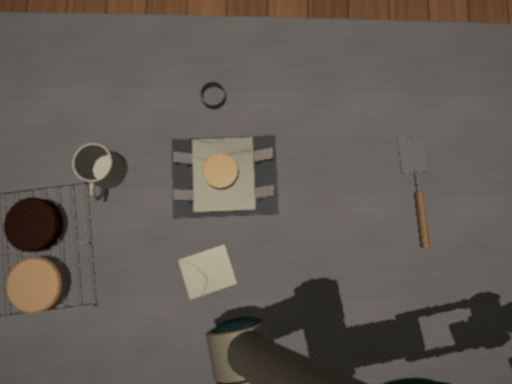

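View pics/side0.png

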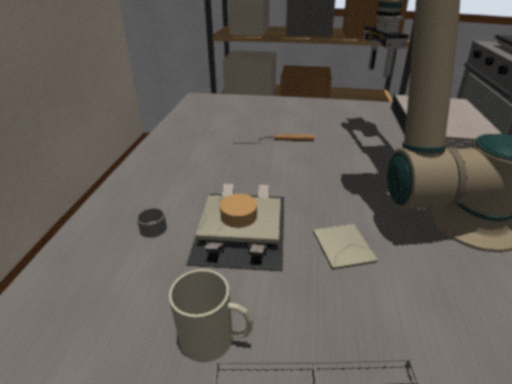

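```bash
cat > h.py <<'E'
import numpy as np, cv2
from cell import imaging
def pix2w(name,uv,z):
    c=imaging.get_calibration(name); V=c["view"]; R=V[:3,:3]; t=V[:3,3]
    n=cv2.undistortPoints(np.array(uv,float).reshape(-1,1,2),c["mtx"],c["distortion"]).reshape(-1,2)
    d=np.c_[n[:,0],-n[:,1],-np.ones(len(n))]@R   # R^T d
    o=-R.T@t
    s=(z-o[2])/d[:,2]
    return o+d*s[:,None]
def w2pix(name,P):
    c=imaging.get_calibration(name); V=c["view"]; P=np.atleast_2d(P)
    q=P@V[:3,:3].T+V[:3,3]; q=q*np.array([1,-1,-1])
    return cv2.projectPoints(q,np.zeros(3),np.zeros(3),c["mtx"],c["distortion"])[0].reshape(-1,2)
E
python3 - <<'E'
from h import *
im=cv2.imread("pics/top0.png"); 
crop=im[120:310,150:300]; cv2.imwrite("pics/crop0.png",cv2.resize(crop,None,fx=4,fy=4,interpolation=cv2.INTER_CUBIC)[:600])
g=im.min(2)
m=(g>95).astype(np.uint8)
n,l,st,ce=cv2.connectedComponentsWithStats(m)
for i in range(n):
    if st[i,4]>500: print(i,st[i],ce[i])
for (u,v),z in (((200,200),.038),((208,285),.009)):
    k=l[v,u]; mm=cv2.morphologyEx((l==k).astype(np.uint8),cv2.MORPH_OPEN,np.ones((13,13)))
    cs=cv2.findContours(mm,cv2.RETR_EXTERNAL,cv2.CHAIN_APPROX_NONE)[0]; c=max(cs,key=cv2.contourArea).reshape(-1,2)
    w=pix2w("top",c,z)[:,:2]; print(k,cv2.minAreaRect((w*1000).astype(np.float32)))
print(im[200,200],im[155,183],im[180,183],im[250,100],im[272,200])
E
```

```text
0 [     0      0    512    384 150140] [255.7994605  192.18843746]
375 [   91    66   363   263 36898] [252.22499864 188.50116537]
988 [ 66 141  46  55 704] [ 93.65056818 164.66903409]
1322 [427 194  63  48 943] [455.26617179 214.21208908]
1988 [344 297  59  28 817] [366.80416157 309.60097919]
375 ((564.4420166015625, 96.81605529785156), (178.26817321777344, 151.05960083007812), 3.8327183723449707)
375 ((569.1644287109375, 99.14517211914062), (182.953125, 155.02943420410156), 3.832719564437866)
[134 156 162] [106 113 122] [66 67 69] [ 94  99 105] [132 154 162]
```

View pics/crop0.png

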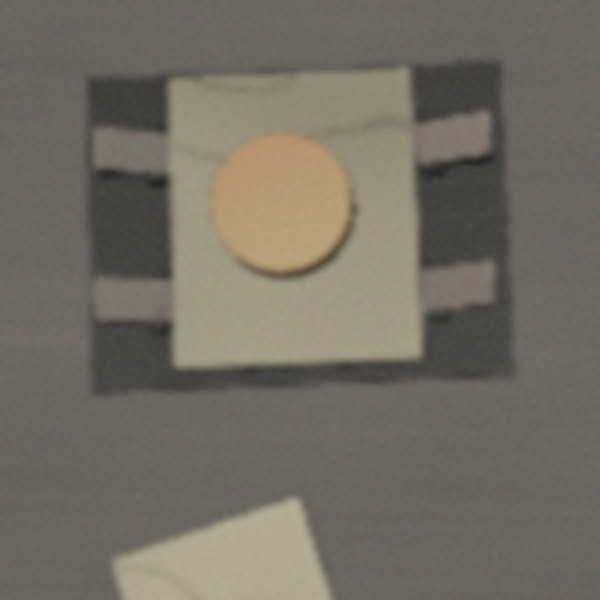

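```bash
cat >> h.py <<'E'
from scipy.spatial.transform import Rotation as Ro
C=np.array([0.5644,0.0968]); YAW=np.radians(3.83)
Rs=np.array([[np.cos(YAW),-np.sin(YAW)],[np.sin(YAW),np.cos(YAW)]])
def S(x,y): return C+Rs@np.array([x,y])
K=dict(nl=(-1,1),nr=(-1,-1),fl=(1,1),fr=(1,-1))
def corner(k): return S(72*K[k][0]/1e3,55*K[k][1]/1e3)
def pad(k,a=0.0):
    y=86+30*np.cos(a)-2*np.sin(a)  # top face 2 mm above axis
    return S(46*K[k][0]/1e3,y*K[k][1]/1e3), (22+30*np.sin(a)+2*np.cos(a))/1e3
Rt=np.c_[np.r_[-np.sin(YAW),np.cos(YAW),0],np.r_[np.cos(YAW),np.sin(YAW),0],[0,0,-1]]
def plan(s,xyz,rot=True):
    R=s["ee_rot"]; d=R.T@(np.array(xyz)-s["eef_pos"])
    a=np.degrees(Ro.from_matrix(R.T@Rt).as_rotvec())
    print("t",round(s["time_s"],2),"pos",s["eef_pos"].round(4),"F",s["wrist_force"].round(2),"-> xyz",d.round(4),"ang",a.round(2), "gap",round(s["finger_gap"],4))
E
python3 - <<'E'
from h import *
from cell import monitor,nets
s=monitor.read_state()
for k in K: print(k,corner(k),pad(k,0.55))
plan(s,[*corner("nr"),0.10])
for t in ["jug","cakering"]: print(t,nets.spot_point("top",t)[:1])
E
```

```text
nl [0.488887   0.14686783] (array([0.51111971, 0.20401087]), np.float64(0.03938566591203879))
nr [0.4962346 0.0371135] (array([ 0.52588576, -0.01655614]), np.float64(0.03938566591203879))
fl [0.6325654 0.1564865] (array([0.60291424, 0.21015614]), np.float64(0.03938566591203879))
fr [0.639913   0.04673217] (array([ 0.61768029, -0.01041087]), np.float64(0.03938566591203879))
t 0.6 pos [ 0.1955 -0.5408  0.2055] F [-0.29 -0.05 -0.1 ] -> xyz [ 0.4793 -0.4413  0.1054] ang [ 1.000e-02  1.000e-02 -7.396e+01] gap 0.0941
jug [{'xyz': [0.5725, 0.3954, 0.0039], 'p': 0.98}]
cakering [{'xyz': [0.7743, 0.1308, -0.0007], 'p': 0.84}]
```

Emit:
apply_moves(commands=[{"xyz": [0.479,-0.441,0.085],"angular": [0,0,-73.96]},{"xyz": [0.479,-0.441,0.085],"angular": [0,0,-73.96]},{"xyz": [0.479,-0.441,0.085],"angular": [0,0,-73.96]},{"xyz": [0.479,-0.441,0.085],"angular": [0,0,-73.96]},{"xyz": [0.479,-0.441,0.085],"angular": [0,0,-73.96]},{"xyz": [0.479,-0.441,0.085],"angular": [0,0,-73.96]},{"xyz": [0.479,-0.441,0.085],"angular": [0,0,-73.96]},{"xyz": [0.479,-0.441,0.085],"angular": [0,0,-73.96]}], claw=1, force=20)

```text
time_s: 1.37
eef_pos: [0.3486, -0.2459, 0.1624]
ee_rot: [[0.217, 0.976, 0.001], [0.976, -0.217, -0.001], [-0.001, 0.001, -1.0]]
wrist_force: [0.3, -0.6, 0.8]
finger_gap: 0.0442
```

Run:
```python
from h import *
from cell import monitor
plan(monitor.read_state(),[*corner("nr"),0.10])
```

```text
t 1.37 pos [ 0.3486 -0.2459  0.1624] F [ 0.28 -0.57  0.8 ] -> xyz [0.3083 0.0827 0.0623] ang [  0.05   0.04 -16.35] gap 0.0442
```

Emit:
apply_moves(commands=[{"xyz": [0.3,0.08,0.05],"angular": [0,0,-16]},{"xyz": [0.3,0.08,0.05],"angular": [0,0,-16]},{"xyz": [0.3,0.08,0.05],"angular": [0,0,-16]},{"xyz": [0.3,0.08,0.05],"angular": [0,0,-16]},{"xyz": [0.3,0.08,0.05],"angular": [0,0,-16]},{"xyz": [0.3,0.08,0.05],"angular": [0,0,-16]},{"xyz": [0.3,0.08,0.05],"angular": [0,0,-16]},{"xyz": [0.3,0.08,0.05],"angular": [0,0,-16]}])

```text
time_s: 2.03
eef_pos: [0.4941, 0.0308, 0.1119]
ee_rot: [[-0.058, 0.998, 0.001], [0.998, 0.058, 0.001], [0.001, 0.001, -1.0]]
wrist_force: [0.4, 0.1, -1.1]
finger_gap: 0.0006
```

Emit:
apply_moves(commands=[{"xyz": [0,0,0]},{"xyz": [0,0,0]},{"xyz": [0,0,0]}])

```text
invalid input at $.commands[0]: expected keys xyz, angular
```

Run:
```python
from h import *
from cell import monitor
plan(monitor.read_state(),[*corner("nr"),0.045])
```

```text
t 2.03 pos [0.4941 0.0308 0.1119] F [ 0.44  0.14 -1.12] -> xyz [0.006  0.0024 0.0669] ang [ 0.07 -0.07 -0.53] gap 0.0006
```

Emit:
apply_moves(commands=[{"xyz": [0,0,0],"angular": [0,0,0]},{"xyz": [0,0,0],"angular": [0,0,0]},{"xyz": [0,0,0],"angular": [0,0,0]}])

```text
time_s: 2.28
eef_pos: [0.4922, 0.0265, 0.1123]
ee_rot: [[-0.056, 0.998, -0.001], [0.998, 0.056, -0.001], [-0.001, -0.001, -1.0]]
wrist_force: [0.2, -0.4, -0.0]
finger_gap: 0.0007
```

Run:
```python
from h import *
from cell import monitor
plan(monitor.read_state(),[*corner("nr"),0.045])
```

```text
t 2.28 pos [0.4922 0.0265 0.1123] F [ 0.17 -0.4  -0.  ] -> xyz [0.0104 0.0047 0.0673] ang [-0.04  0.04 -0.65] gap 0.0007
```

Emit:
apply_moves(commands=[{"xyz": [0.0104,0.0045,0.03],"angular": [0,0,-0.6]},{"xyz": [0.0104,0.0045,0.05],"angular": [0,0,-0.6]},{"xyz": [0.0104,0.0045,0.064],"angular": [0,0,-0.6]},{"xyz": [0.0104,0.0045,0.069],"angular": [0,0,-0.6]},{"xyz": [0.0104,0.0045,0.069],"angular": [0,0,-0.6]},{"xyz": [0.0104,0.0045,0.069],"angular": [0,0,-0.6]}])

```text
time_s: 2.78
eef_pos: [0.4968, 0.0367, 0.0439]
ee_rot: [[-0.064, 0.998, 0.001], [0.998, 0.064, -0.0], [-0.0, 0.001, -1.0]]
wrist_force: [-0.4, 0.9, -0.8]
finger_gap: 0.0005
```

Emit:
apply_moves(commands=[{"xyz": [0,0,0.001],"angular": [0,0,0]},{"xyz": [0,0,0.002],"angular": [0,0,0]},{"xyz": [0,0,0.003],"angular": [0,0,0]},{"xyz": [0,0,0.003],"angular": [0,0,0]},{"xyz": [0,0,0.003],"angular": [0,0,0]}])

```text
time_s: 3.2
eef_pos: [0.4967, 0.0378, 0.0406]
ee_rot: [[-0.066, 0.998, 0.0], [0.998, 0.066, -0.0], [-0.0, 0.0, -1.0]]
wrist_force: [-0.4, -0.5, 0.4]
finger_gap: 0.0002
```

Emit:
apply_moves(commands=[{"xyz": [0,0,0.001],"angular": [0,0,0]},{"xyz": [0,0,0.002],"angular": [0,0,0]},{"xyz": [0,0,0.002],"angular": [0,0,0]},{"xyz": [0,0,0.002],"angular": [0,0,0]}])

```text
time_s: 3.53
eef_pos: [0.4967, 0.0378, 0.0383]
ee_rot: [[-0.066, 0.998, 0.0], [0.998, 0.066, -0.0], [-0.0, 0.0, -1.0]]
wrist_force: [-1.5, 0.5, 1.3]
finger_gap: 0.0006
```

Emit:
apply_moves(commands=[{"xyz": [0,0,0.001],"angular": [0,0,0]},{"xyz": [0,0,0.002],"angular": [0,0,0]},{"xyz": [0,0,0.002],"angular": [0,0,0]},{"xyz": [0,0,0.002],"angular": [0,0,0]}])

```text
time_s: 3.87
eef_pos: [0.4967, 0.0378, 0.0381]
ee_rot: [[-0.066, 0.998, 0.001], [0.998, 0.066, -0.0], [-0.0, 0.001, -1.0]]
wrist_force: [-4.0, 0.3, 14.9]
finger_gap: 0.0006
```

Emit:
apply_moves(commands=[{"xyz": [0,0,-0.025],"angular": [0,0,0]},{"xyz": [0.04,0,-0.025],"angular": [0,0,0]},{"xyz": [0.08,0,-0.025],"angular": [0,0,0]},{"xyz": [0.11,0,-0.02],"angular": [0,0,0]},{"xyz": [0.11,0,-0.01],"angular": [0,0,0]},{"xyz": [0.11,0,-0.005],"angular": [0,0,0]},{"xyz": [0.11,0,-0.003],"angular": [0,0,0]},{"xyz": [0.11,0,-0.003],"angular": [0,0,0]}])

```text
time_s: 4.53
eef_pos: [0.4886, 0.1465, 0.0384]
ee_rot: [[-0.065, 0.998, -0.002], [0.998, 0.065, -0.001], [-0.001, -0.002, -1.0]]
wrist_force: [0.2, -0.3, 1.2]
finger_gap: 0.0007
```

Emit:
apply_moves(commands=[{"xyz": [0,0,0.001],"angular": [0,0,0]},{"xyz": [0,0,0.002],"angular": [0,0,0]},{"xyz": [0,0,0.003],"angular": [0,0,0]},{"xyz": [0,0,0.003],"angular": [0,0,0]},{"xyz": [0,0,0.003],"angular": [0,0,0]}])

```text
time_s: 4.95
eef_pos: [0.4895, 0.1468, 0.0365]
ee_rot: [[-0.065, 0.998, 0.0], [0.998, 0.065, -0.001], [-0.001, 0.0, -1.0]]
wrist_force: [-0.9, -1.1, 2.1]
finger_gap: 0.0008
```

Emit:
apply_moves(commands=[{"xyz": [0,0,0.001],"angular": [0,0,0]},{"xyz": [0,0,0.002],"angular": [0,0,0]},{"xyz": [0,0,0.003],"angular": [0,0,0]},{"xyz": [0,0,0.0035],"angular": [0,0,0]},{"xyz": [0,0,0.0035],"angular": [0,0,0]},{"xyz": [0,0,0.0035],"angular": [0,0,0]}])

```text
time_s: 5.45
eef_pos: [0.4894, 0.1473, 0.0337]
ee_rot: [[-0.066, 0.998, 0.0], [0.998, 0.066, -0.001], [-0.001, 0.0, -1.0]]
wrist_force: [-3.1, -1.0, 9.4]
finger_gap: 0.0005
```

Emit:
apply_moves(commands=[{"xyz": [0,0,-0.025],"angular": [0,0,0]},{"xyz": [0,0,-0.05],"angular": [0,0,0]},{"xyz": [0.03,0.013,-0.05],"angular": [0,0,0]},{"xyz": [0.059,0.026,-0.05],"angular": [0,0,0]},{"xyz": [0.059,0.026,-0.05],"angular": [0,0,0]},{"xyz": [0.059,0.026,-0.05],"angular": [0,0,0]}])

```text
time_s: 5.95
eef_pos: [0.5119, 0.2095, 0.0825]
ee_rot: [[-0.068, 0.998, 0.0], [0.998, 0.068, 0.0], [0.0, 0.0, -1.0]]
wrist_force: [0.3, 0.0, -0.3]
finger_gap: 0.0003
```

Run:
```python
from h import *
from cell import monitor,imaging
s=monitor.read_state(); plan(s,[*S(-.046,.114),0.05])
for n in ["side","wrist","top"]:
    p,d=imaging.read_camera(n); p=p[:,:,::-1].copy()
    if n=="side": p=cv2.resize(p[160:290,170:310],None,fx=4,fy=4,interpolation=cv2.INTER_CUBIC)
    cv2.imwrite(f"pics/{n}1.png",p)
```

```text
t 5.95 pos [0.5119 0.2095 0.0825] F [ 0.29  0.05 -0.31] -> xyz [-0.002  -0.0011  0.0325] ang [ 0.03 -0.02  0.06] gap 0.0003
```

View pics/side1.png

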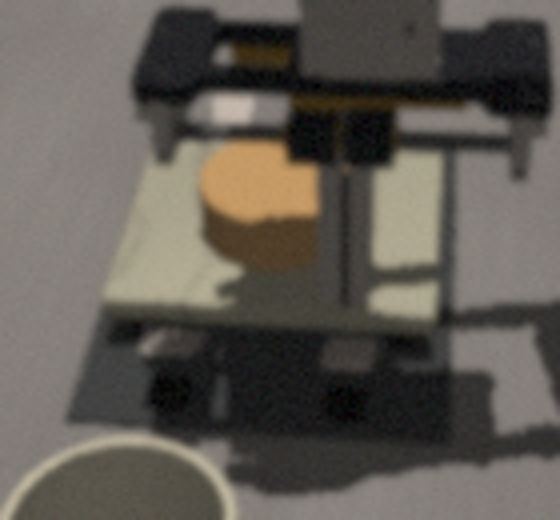

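View pics/wrist1.png

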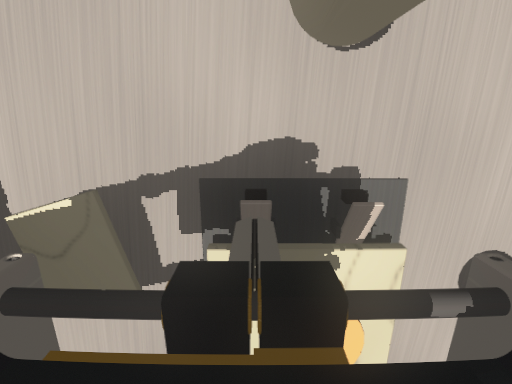

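Emit:
apply_moves(commands=[{"xyz": [-0.002,-0.001,0.02],"angular": [0,0,0]},{"xyz": [-0.002,-0.001,0.032],"angular": [0,0,0]},{"xyz": [-0.002,-0.001,0.038],"angular": [0,0,0]},{"xyz": [-0.002,-0.001,0.044],"angular": [0,0,0]},{"xyz": [-0.002,-0.001,0.048],"angular": [0,0,0]},{"xyz": [-0.002,-0.001,0.05],"angular": [0,0,0]},{"xyz": [-0.002,-0.001,0.05],"angular": [0,0,0]}])

```text
time_s: 6.68
eef_pos: [0.5104, 0.2064, 0.0338]
ee_rot: [[-0.064, 0.998, 0.0], [0.998, 0.064, 0.002], [0.002, 0.0, -1.0]]
wrist_force: [-2.3, 1.5, 5.8]
finger_gap: 0.0004
```

Emit:
apply_moves(commands=[{"xyz": [0,0,0.002],"angular": [0,0,0]},{"xyz": [0,0,0.004],"angular": [0,0,0]},{"xyz": [0,0,0.006],"angular": [0,0,0]},{"xyz": [0,0,0.008],"angular": [0,0,0]},{"xyz": [0,0,0.008],"angular": [0,0,0]}])

```text
time_s: 7.1
eef_pos: [0.5108, 0.2076, 0.0264]
ee_rot: [[-0.063, 0.998, 0.001], [0.998, 0.063, 0.004], [0.004, 0.002, -1.0]]
wrist_force: [-3.2, 4.1, 8.4]
finger_gap: 0.0007
```

Emit:
apply_moves(commands=[{"xyz": [0.002,0,0.001],"angular": [0,0,0]},{"xyz": [0.002,0,0.002],"angular": [0,0,0]},{"xyz": [0.002,0,0.003],"angular": [0,0,0]},{"xyz": [0.002,0,0.003],"angular": [0,0,0]}])

```text
time_s: 7.43
eef_pos: [0.5107, 0.208, 0.0238]
ee_rot: [[-0.065, 0.998, 0.001], [0.998, 0.065, 0.001], [0.001, 0.001, -1.0]]
wrist_force: [-3.0, 0.4, 11.3]
finger_gap: 0.0005
```

Emit:
apply_moves(commands=[{"xyz": [0,0,0.001],"angular": [0,0,0]},{"xyz": [0,0,0.002],"angular": [0,0,0]},{"xyz": [0,0,0.002],"angular": [0,0,0]},{"xyz": [0,0,0.002],"angular": [0,0,0]}])

```text
time_s: 7.77
eef_pos: [0.5108, 0.208, 0.0235]
ee_rot: [[-0.065, 0.998, 0.002], [0.998, 0.065, 0.001], [0.001, 0.002, -1.0]]
wrist_force: [-6.1, -0.5, 22.2]
finger_gap: 0.0004
```

On the stop (23.5 mm, force rising steeply). Lift off, go back clear of the view, and check.

Emit:
apply_moves(commands=[{"xyz": [0,0,-0.02],"angular": [0,0,0]},{"xyz": [0,0,-0.05],"angular": [0,0,0]},{"xyz": [0,0,-0.09],"angular": [0,0,0]},{"xyz": [0,0,-0.13],"angular": [0,0,0]},{"xyz": [0,-0.04,-0.15],"angular": [0,0,0]},{"xyz": [0,-0.08,-0.15],"angular": [0,0,0]},{"xyz": [0,-0.12,-0.15],"angular": [0,0,0]},{"xyz": [0,-0.16,-0.15],"angular": [0,0,0]}])

```text
time_s: 8.43
eef_pos: [0.3491, 0.1969, 0.1702]
ee_rot: [[-0.064, 0.998, 0.001], [0.998, 0.064, 0.0], [0.0, 0.001, -1.0]]
wrist_force: [-0.1, 0.3, 0.2]
finger_gap: 0.0005
```

Emit:
apply_moves(commands=[{"xyz": [0,-0.02,0],"angular": [0,0,0]},{"xyz": [0,-0.04,0],"angular": [0,0,0]},{"xyz": [0,-0.04,0],"angular": [0,0,0]},{"xyz": [0,-0.04,0],"angular": [0,0,0]}])

```text
time_s: 8.77
eef_pos: [0.3108, 0.1947, 0.1702]
ee_rot: [[-0.066, 0.998, 0.002], [0.998, 0.066, 0.0], [0.0, 0.002, -1.0]]
wrist_force: [0.7, -0.4, -0.4]
finger_gap: 0.0006
```

Run:
```python
from h import *
from cell import monitor,imaging,nets
s=monitor.read_state(); print(s["time_s"],s["eef_pos"],s["wrist_force"])
for n in ["side","top"]:
    p,d=imaging.read_camera(n); p=p[:,:,::-1].copy()
    for k in ["pad_nl","pad_nr","pad_fl","pad_fr","jug","cakering","cake","slab"]:
        print(n,k,[(np.round(q["xyz"],4),round(q["p"],2)) for q in nets.spot_point(n,k)][:2])
    q=p[160:290,170:310] if n=="side" else p[120:230,150:300]
    cv2.imwrite(f"pics/{n}2.png",cv2.resize(q,None,fx=4,fy=4,interpolation=cv2.INTER_CUBIC))
```

```text
8.7667 [0.31082465 0.19470245 0.17024263] [ 0.71718847 -0.38646143 -0.35460032]
side pad_nl [(array([0.5105, 0.2146, 0.0201]), 0.63)]
side pad_nr [(array([ 0.5266, -0.0082,  0.0389]), 0.69), (array([0.5092, 0.2155, 0.0227]), 0.5)]
side pad_fl [(array([ 0.6207, -0.0066,  0.0365]), 0.56), (array([0.6033, 0.2092, 0.0442]), 0.48)]
side pad_fr [(array([ 0.6173, -0.0067,  0.0384]), 0.58)]
side jug [(array([0.5723, 0.392 , 0.002 ]), 0.8)]
side cakering [(array([ 0.7699,  0.1346, -0.0014]), 0.82)]
side cake [(array([0.5716, 0.1008, 0.0363]), 0.77)]
side slab [(array([0.3282, 0.1327, 0.0037]), 0.97), (array([0.5666, 0.0996, 0.0217]), 0.78)]
top pad_nl [(array([0.5124, 0.2141, 0.0242]), 0.51)]
top pad_nr [(array([ 0.5274, -0.0156,  0.0395]), 0.45)]
top pad_fl [(array([0.6073, 0.21  , 0.0429]), 0.56)]
top pad_fr [(array([ 0.6161, -0.0071,  0.0423]), 0.58)]
top jug [(array([5.680e-01, 3.933e-01, 3.000e-04]), 0.91)]
top cakering [(array([7.690e-01, 1.305e-01, 5.000e-04]), 0.71)]
top cake [(array([0.4967, 0.0387, 0.0333]), 0.33)]
top slab [(array([0.3295, 0.1358, 0.0035]), 0.83), (array([0.5652, 0.0999, 0.0235]), 0.55)]
```

View pics/side2.png

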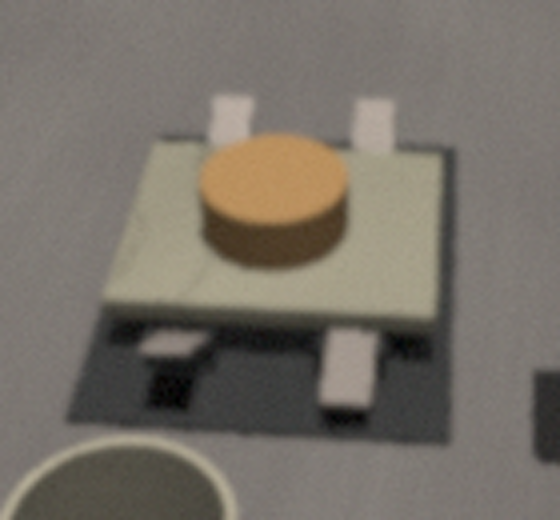

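View pics/top2.png

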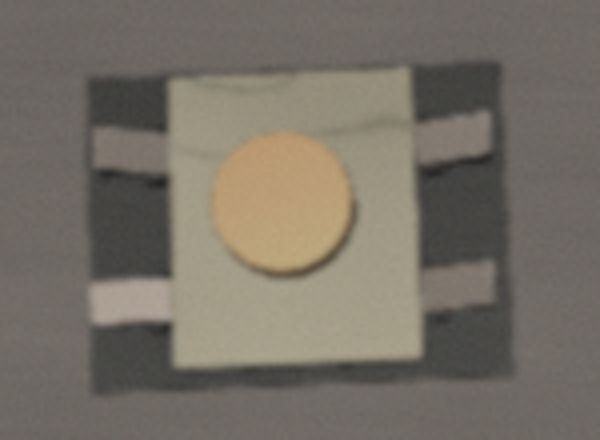

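The near-left shim lies flat (side crop at 348,370; top crop at 130,300). The other three stand, and the slab and cake look unmoved. Handing in.

```bash
python3 -c "
from cell import job; print(job.close_job())"
```

```text
the job is handed in; nothing more can be done
None
```

The rocking corner is the near left one. I pressed its shim flat, left the other three standing, and handed the job in at about 10 s of the 51 s allowed.

- **Finding the corner:** The near right corner was firm, giving about 0.2 mm at 15 N. The near left went down about 4.3 mm at 9 N, so I did not press the two far corners.
- **Pressing the shim:** The near left shim reached its stop, with the fingertip at 23.5 mm and the force rising to 22 N. After I let go, the networks placed its pad at about 20 and 24 mm (side and top cameras), against 24 mm for flat.
- **Last checks:**
  - The other three pads read 37 to 44 mm, so those shims are still up.
  - The slab and cake look unmoved in the before and after pictures.
  - The jug and cake ring are within about 6 mm of their first readings, which is close to the networks' accuracy.
  - The arm ended clear of everything.
- **Not checked or disagreeing:**
  - I did not measure the palette knife again; the arm never went near it after the first swing, high above it.
  - The networks gave a few low-confidence mix-ups, such as the cake at a slab corner and the far left pad at the far right one. The pictures rule these out.

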